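Load the dry glaze test tile on the sprung sample lift

ROBOT

A 6-joint arm with a two-finger parallel gripper is mounted at the origin on a cart in front of the work surface, level with it; the furniture and walls round the work are solid. World frame = base frame: x ahead of the robot, y to its left, z up, the work surface at z = 0. Lengths are in mm, angles in degrees, forces in N, time in s.
With the tool pointing down it reaches from about 325 to 750 mm from the base axis. Payload 7.6 kg.
Tool frame: the origin (TCP) lies at the very end of the fingers, on their centre line; the grasp point (between the pads) lies 19 mm behind it; z points along the fingers, x is the direction in which the jaws open and shut, and the axes are right-handed (so a half turn about z gives the same grasp; the last joint's range is limited). The gripper opens to 85 mm and grips with 20 to 120 N. Pads are 22 mm wide; open, the fingers measure 114 mm over their backs; the gripper's body (76 mm by 85 mm) begins 54 mm behind the grasp point. The pads swing forward as they close: fully open they stand 13 mm farther back than shut.
Start: joints at [-78.512, 2.991, 80.254, -0, 96.75, -4.028], TCP at [140.463, -505.883, 209.223] pointing down, gripper open.
Joint ranges: [-166.34, 166.34], [-52.06, 124.39], [6.96, 135.62], [-60.46, 240.46], [14.63, 156.25], [-167.68, 167.68]. Speed limits (degrees/s): [147.25, 147.25, 172.46, 180, 180, 180].

INTERFACE

Orientations are given as a 3x3 rotation matrix whose columns are the frame's x, y, z axes.
In Python, from bench import read_state, optics, ticket gives the robot as it stands.
- The arm moves only by the tool arm_command, never from a script. Its argument "steps" is a list of rows, each an object of numbers: "tx", "ty", "tz": the shift along the tool's x, y, z in m; "twist": the turn about the tool's z in degrees; "hand": the finger opening in m, from 0 to 0.0854. In form: [{"tx": .., "ty": .., "tz": .., "twist": .., "hand": ..}, ...]. A call has 1 to 12 rows; each row shifts and turns the commanded pose from where the row before left it, along the tool's axes as they then stand; what a row does not reach is not made up. A row lasts 1/12 s, in which the tool goes at most 41.7 mm and 7.16 degrees, less where a joint would pass 70% of its speed; a pose out of reach is approached as far as the arm can. A call with a gripper value outside its range is refused whole. The fingers move at their own pace and stop on an object; the grip force is fixed at half the most. Time passes only in rows, so rows that do not move let the fingers close. It gives the time, the measured TCP pose, the force and the opening at its end, in the units of the state.
- read_state(): the state, without advancing time (a new reading comes with each control period).
- optics.read_camera(name): name is "side" or "top"; returns the picture (384x512x3 uint8, blue, green, red); there is no depth.
- optics.camera_model(name): a dict with "fovy" (degrees; the focal length in pixels is half the picture's height over the tangent of half this angle, whatever the lens; pixels are square), "cx", "cy" (the principal point, pixels), "extrinsics" (4x4, takes a point from world to camera coordinates). Camera axes: x right, y down, z forward; pixel columns grow to the right and rows downward; lengths in mm; the calibration is good to about 2 mm. A picture is of the moment at which its call begins. camera_model takes no time and is no camera call.
- ticket.hand_in(): hands the job in, once; it reports no verdict.
The state is a dict: "t": time; "joint_pos": joint angles; "qvel": joint speeds; "joint_efforts": joint torques, N m; "eef_pos": TCP position; "orientation": TCP orientation; "ft_force": force on the tool from outside, world axes, zero at the start; "moment": the same for the moment, N m; "width": finger opening in mm.
Only numpy, scipy, OpenCV 4.12 (cv2) and the standard library are available. Lean on these libraries where they do the work, as an engineer would, in place of code of your own. Each camera call takes 0.05 s, during which the arm holds its last target.

TASK

Take the rectangular glaze test tile that lies up on a kiln prop, lay it flat and lengthwise on the middle of the pan of the grey sample lift, and push it down with the pan until the catch snaps over and the pan stays down by itself. Leave the other tile on the bench alone, and do not push the pan down without the tile on it.

Things in the scene. Friction and masses are not known exactly. Their poses are not given: they have to be found in the camera images.
- tile_mid (a point): centre of the tile to load, 70 (x) x 40 (y) x 8 mm, z up, about 40 g. It lies lengthwise on a fixed pale kiln prop, a bar 100 long x 28 wide x 40 mm high, and overhangs the prop's long sides by about 6 mm each (tile underside 40 mm above the table). A second equal prop carries a lens-shaped wooden rib; which prop stands where varies.
- pan_top (a point): centre of the pan's top face: metal plate 102 (x) x 30 (y) x 6 mm, z up, 60 mm above the table when up. The tile goes on with its 70 mm along x, overhanging 5 mm each side; 4 mm lips at the ends, 96 mm apart. Beside the long edges is only the fixed 10 mm high base plate; under it a stem housing 26 wide, 34 high; the catch tower, 36 wide, 63 high, is 70 mm off past the +x end.
- pan (a joint): how far the pan is pressed down, m: 0 up, 0.022 bottom stop. A spring pushes it up (3 N at the top, 7 N at 16 mm; with the catch up to about 10 N in all). Pressed past 0.016, a spring bolt in the tower snaps over the pan's end lug; let go, the pan then stays at about 0.016. Let go earlier, it rises again.
- spare_mid (a point): centre of the other tile, same make and size (70 x 40 x 8 mm), lying flat on the bench itself, nearer the robot than the props: leave it alone.
Not all that is in view belongs to the job. Leave any blue or red look-alike of the part that bears tile_mid alone.

How it is judged:
By the outcome, as a careful person would: the job done as asked, in the order asked, and still so for the second after the job is handed in, with the robot touching nothing.
It also fails if it takes over 38 s, if anything falls off the work surface, if the arm or the gripper's body presses on something with over 40 N, if the wrist force passes 120 N, or if a joint passes its speed limit or range.

## Working session

There is one attempt and no reset: what is moved stays moved. The work goes in short steps, Python scripts to look and compute and a tool call to move; the robot and the scene stay as the last step left them, time stands still between calls to the robot, and variables do not carry over. Pictures are saved under pics/ and viewed, and the job is handed in when it is done.

Besides the shell and the picture viewer there is one more tool, called after "Request:" as name([rows], argument=value, ...), one row to a line, values as JSON. arm_command: Moves the arm, as the interface text tells. Its arguments: {"type":"object","properties":{"steps":{"type":"array"}},"required":["steps"]}

```bash
ls; mkdir -p pics
python3 - <<'E'
from bench import read_state, optics
import cv2
for n in("top","side"):
    cv2.imwrite(f"pics/{n}0.png",optics.read_camera(n)); m=optics.camera_model(n); print(n,m)
s=read_state(); print(s)
E
```

```text
pics
top {'fovy': 46.915936136031505, 'cx': 244.26953959791814, 'cy': 186.66217642805043, 'extrinsics': array([[ 2.30270621e-02, -9.99719826e-01, -5.47943989e-03,
         5.52234476e+01],
       [-9.89625805e-01, -2.20164164e-02, -1.41971979e-01,
         5.15547542e+02],
       [ 1.41811564e-01,  8.69179269e-03, -9.89855511e-01,
         9.92245313e+02],
       [ 0.00000000e+00,  0.00000000e+00,  0.00000000e+00,
         1.00000000e+00]])}
side {'fovy': 57.60546650980657, 'cx': 256.83625664657734, 'cy': 190.6677422734945, 'extrinsics': array([[ 9.87915579e-01, -1.53158674e-01, -2.37745532e-02,
        -4.88059955e+02],
       [-9.52851306e-02, -4.79173566e-01, -8.72532772e-01,
         1.51103792e+02],
       [ 1.22243825e-01,  8.64254080e-01, -4.87976775e-01,
         8.89434336e+02],
       [ 0.00000000e+00,  0.00000000e+00,  0.00000000e+00,
         1.00000000e+00]])}
{'t': 0.1, 'joint_pos': array([-7.85120638e+01,  3.02465621e+00,  8.03067472e+01,  1.97715484e-05,
        9.67490593e+01, -4.02816389e+00]), 'qvel': array([-0.07839045, -0.17987445, -0.08811992,  0.07885156, -0.01172961,
        0.05112301]), 'joint_efforts': array([ 6.23058404e-04, -3.82581711e+01, -3.60984921e+01, -6.17156502e-05,
        4.78506874e-03,  1.63754595e-05]), 'eef_pos': array([ 140.40339578, -505.57206332,  208.45111669]), 'orientation': array([[ 2.67508989e-01, -9.63555324e-01, -2.79354628e-04],
       [-9.63554346e-01, -2.67509116e-01,  1.37627386e-03],
       [-1.40084591e-03, -9.89922619e-05, -9.99999014e-01]]), 'ft_force': array([-0.07430297, -0.21438523,  0.05224468]), 'moment': array([ 0.00464399, -0.04896175,  0.01094812]), 'width': 85.48580491542462}
```

View pics/top0.png

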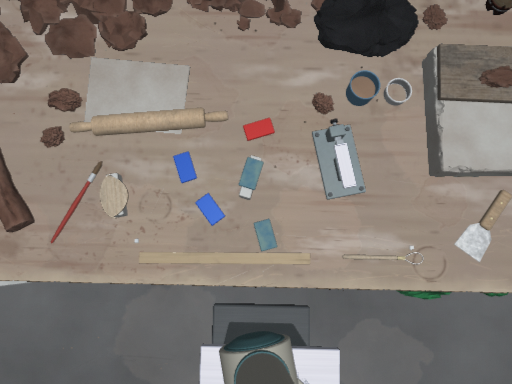

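View pics/side0.png

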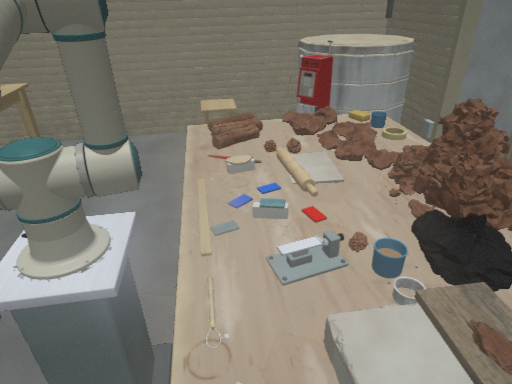

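Candidates in the top view are:
- the teal tile on a pale prop at (251,172)
- the teal tile flat on the bench at (265,235), which is the spare
- blue tiles at (185,167) and (210,209)
- a red tile at (259,129)
- the wooden rib on the other prop at (114,195)

By the description, the target is (251,172). I'll check it in close crops.

Run:
```python
import cv2,numpy as np
t=cv2.imread("pics/top0.png");s=cv2.imread("pics/side0.png")
a=cv2.resize(t[140:260,225:375],None,fx=5,fy=5,interpolation=cv2.INTER_CUBIC)[:600,:800]
cv2.imwrite("pics/topc.png",cv2.resize(t[105:215,225:375],None,fx=5.3,fy=5.3,interpolation=cv2.INTER_CUBIC))
cv2.imwrite("pics/sidec.png",cv2.resize(s[185:290,235:365],None,fx=5.7,fy=5.7,interpolation=cv2.INTER_CUBIC))
```

```text
(no output)
```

View pics/topc.png

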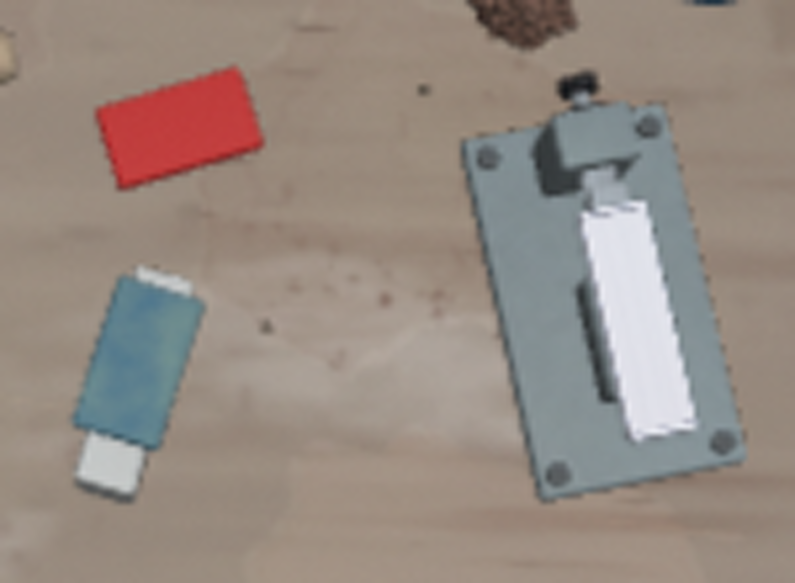

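View pics/sidec.png

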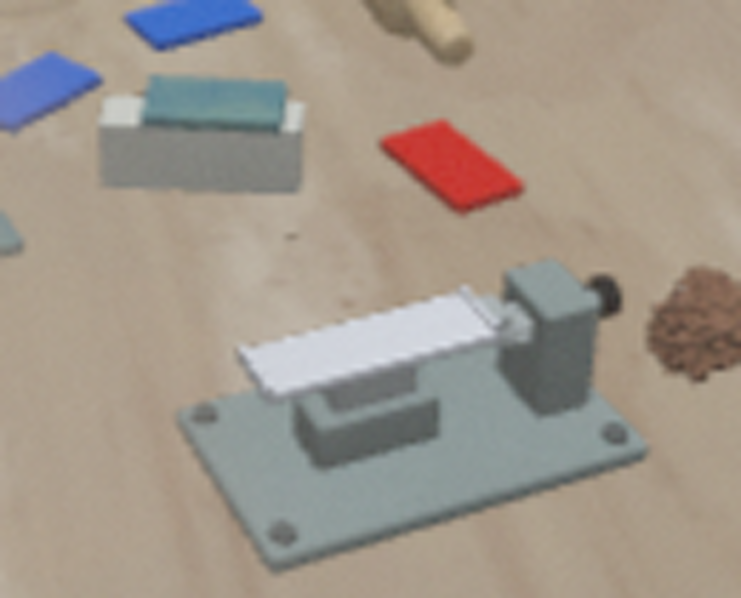

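```bash
cat > h.py <<'E'
import numpy as np
from bench import read_state, optics
def ray(n,u,v,z):
    m=optics.camera_model(n);E=m["extrinsics"];f=192/np.tan(np.radians(m["fovy"]/2))
    R,t=E[:3,:3],E[:3,3];d=R.T@np.array([(u-m["cx"])/f,(v-m["cy"])/f,1]);c=-R.T@t
    return c+d*(z-c[2])/d[2]
def proj(n,p):
    m=optics.camera_model(n);E=m["extrinsics"];f=192/np.tan(np.radians(m["fovy"]/2))
    q=E[:3,:3]@np.array(p)+E[:3,3];return np.array([m["cx"]+f*q[0]/q[2],m["cy"]+f*q[1]/q[2]])
def quad(n,pts,z,s,o):
    P=np.array([ray(n,(u+.5)/s-.5+o[0],(v+.5)/s-.5+o[1],z)[:2] for u,v in pts])
    e=[P[(i+1)%4]-P[i] for i in range(4)]
    print(n,"ctr",P.mean(0).round(1),"edges",[round(float(np.linalg.norm(x)),1) for x in e],"ang",[round(float(np.degrees(np.arctan2(x[1],x[0]))),1) for x in e]);return P
E
python3 - <<'E'
from h import *
T=(5.3,(225,105));S=(5.7,(235,185))
quad("top",[(122,276),(205,302),(158,448),(75,425)],48,*T)
quad("side",[(150,75),(287,83),(284,130),(142,122)],48,*S)
quad("top",[(580,212),(646,200),(695,430),(633,440)],62,*T)
quad("side",[(238,349),(464,291),(500,332),(270,396)],62,*S)
# spare top via full image
quad("top",[(254,222),(269,219),(277,247),(261,250)],8,1,(0,0))
# base plate
quad("top",[(462,142),(660,105),(745,460),(542,500)],10,*T)
# prop
quad("side",[(100,127),(302,132),(300,191),(100,187)],20,*S)
E
```

```text
top ctr [544.9  51.9] edges [38.1, 67.7, 37.4, 69.1] ang [-106.5, 163.5, 75.6, -15.9]
side ctr [547.   50.2] edges [68.9, 44.2, 68.6, 44.9] ang [-17.7, -104.7, 162.9, 75.7]
top ctr [ 565.8 -162.1] edges [29.2, 102.4, 27.0, 101.8] ang [-78.2, -168.8, 100.5, 12.5]
side ctr [ 567.5 -163.4] edges [100.5, 29.3, 100.5, 30.9] ang [11.6, -78.4, -167.4, 101.6]
top ctr [405.8  15.2] edges [36.2, 68.1, 38.2, 67.5] ang [-77.4, -163.2, 101.8, 15.2]
top ctr [ 585.  -157.2] edges [92.8, 167.6, 93.3, 168.2] ang [-77.9, -167.5, 102.5, 12.4]
side ctr [538.   44.2] edges [102.3, 53.5, 96.5, 55.0] ang [-13.7, -104.2, 167.1, 81.9]
```

The target is the teal tile on the prop: both views agree, with it lengthwise on a pale bar. Tile centre is about (546,51) at −16°, and pan centre about (566.5,−163) at +12°, with edges matching the given sizes. I'll move above the tile first.

Request:
arm_command([
  {"tx": -0.0178,"ty": -0.0225,"tz": 0,"twist": 0,"hand": 0.085},
  {"tx": -0.0178,"ty": -0.0225,"tz": 0,"twist": 0,"hand": 0.085},
  {"tx": -0.0178,"ty": -0.0225,"tz": 0,"twist": 0,"hand": 0.085},
  {"tx": -0.0178,"ty": -0.0225,"tz": 0,"twist": 0,"hand": 0.085},
  {"tx": -0.0178,"ty": -0.0225,"tz": 0,"twist": 0,"hand": 0.085},
  {"tx": -0.0178,"ty": -0.0225,"tz": 0,"twist": 0,"hand": 0.085},
  {"tx": -0.0178,"ty": -0.0225,"tz": 0,"twist": 0,"hand": 0.085},
  {"tx": -0.0178,"ty": -0.0225,"tz": 0,"twist": 0,"hand": 0.085},
  {"tx": -0.0178,"ty": -0.0225,"tz": 0,"twist": 0,"hand": 0.085},
  {"tx": -0.0178,"ty": -0.0225,"tz": 0,"twist": 0,"hand": 0.085},
  {"tx": -0.0178,"ty": -0.0225,"tz": 0,"twist": 0,"hand": 0.085},
  {"tx": -0.0178,"ty": -0.0225,"tz": 0,"twist": 0,"hand": 0.085},
])

```text
t: 1.1
eef_pos: [343.9, -226.5, 208.9]
orientation: [[0.267, -0.964, -0.0], [-0.964, -0.267, 0.0], [-0.0, 0.0, -1.0]]
ft_force: [-0.2, -0.3, 0.5]
width: 85.3
```

Request:
arm_command([
  {"tx": -0.0178,"ty": -0.0225,"tz": 0,"twist": 0,"hand": 0.085},
  {"tx": -0.0178,"ty": -0.0225,"tz": 0,"twist": 0,"hand": 0.085},
  {"tx": -0.0178,"ty": -0.0225,"tz": 0,"twist": 0,"hand": 0.085},
  {"tx": -0.0178,"ty": -0.0225,"tz": 0,"twist": 0,"hand": 0.085},
  {"tx": -0.0178,"ty": -0.0225,"tz": 0,"twist": 0,"hand": 0.085},
  {"tx": -0.0178,"ty": -0.0225,"tz": 0,"twist": 0,"hand": 0.085},
  {"tx": -0.0178,"ty": -0.0225,"tz": 0,"twist": 0,"hand": 0.085},
  {"tx": -0.0178,"ty": -0.0225,"tz": 0,"twist": 0,"hand": 0.085},
  {"tx": -0.0178,"ty": -0.0225,"tz": 0,"twist": 0,"hand": 0.085},
  {"tx": -0.0178,"ty": -0.0225,"tz": 0,"twist": 0,"hand": 0.085},
  {"tx": -0.0178,"ty": -0.0225,"tz": 0,"twist": 0,"hand": 0.085},
  {"tx": -0.0178,"ty": -0.0225,"tz": 0,"twist": 0,"hand": 0.085},
])

```text
t: 2.1
eef_pos: [547.0, 51.5, 208.6]
orientation: [[0.268, -0.964, -0.001], [-0.964, -0.268, -0.0], [-0.0, 0.001, -1.0]]
ft_force: [-0.5, -1.0, 0.9]
width: 85.0
```

Request:
arm_command([
  {"tx": 0,"ty": 0,"tz": 0.015,"twist": 6.3,"hand": 0.085},
  {"tx": 0,"ty": 0,"tz": 0.015,"twist": 6.3,"hand": 0.085},
  {"tx": 0,"ty": 0,"tz": 0.015,"twist": 6.3,"hand": 0.085},
  {"tx": 0,"ty": 0,"tz": 0.015,"twist": 6.3,"hand": 0.085},
  {"tx": 0,"ty": 0,"tz": 0.015,"twist": 6.3,"hand": 0.085},
  {"tx": 0,"ty": 0,"tz": 0,"twist": 0,"hand": 0.085},
  {"tx": 0,"ty": 0,"tz": 0,"twist": 0,"hand": 0.085},
])

```text
t: 2.68
eef_pos: [545.9, 50.2, 133.4]
orientation: [[-0.272, -0.962, -0.002], [-0.962, 0.272, -0.0], [0.001, 0.002, -1.0]]
ft_force: [-0.1, -0.5, 0.2]
width: 85.1
```

Run:
```python
from h import *
import cv2
s=optics.read_camera("side");t=optics.read_camera("top")
a=cv2.resize(s[130:260,220:350],(520,520),interpolation=cv2.INTER_CUBIC)
cv2.imwrite("pics/side1.png",a)
```

```text
(no output)
```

View pics/side1.png

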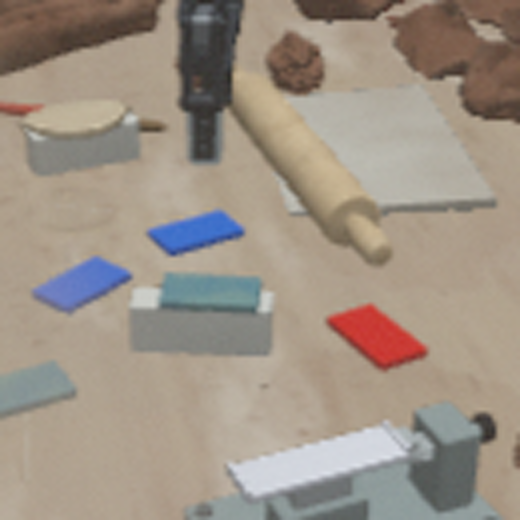

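The side view shows the fingertips at crop (205,160) above the tile at (210,290). I'll check that against the projection.

Run:
```python
from h import *
s=read_state();p=s["eef_pos"];o=s["orientation"]
for d in(-1,1): 
  for b in (0,13): print(((proj("side",p+o[:,0]*d*43-o[:,2]*b)-[220,130])*4).round())
```

```text
[214. 151.]
[214. 134.]
[204. 208.]
[204. 190.]
```

Run:
```python
from h import *
import cv2
s=optics.read_camera("side");t=optics.read_camera("top")
p=read_state()["eef_pos"];o=read_state()["orientation"]
def mk(n,im,q,c=(0,255,0)):
    u=proj(n,q); cv2.drawMarker(im,tuple(int(round(x)) for x in u),c,cv2.MARKER_CROSS,3,1)
a=cv2.resize(s[110:210,235:315],(640,800),interpolation=cv2.INTER_CUBIC)[:600]
b=cv2.resize(t[120:220,200:320],(720,600),interpolation=cv2.INTER_CUBIC)
cv2.imwrite("pics/side2.png",a);cv2.imwrite("pics/top2.png",b)
print(p,[ (proj("top",p+o[:,0]*d-o[:,2]*13)-[200,120])*6 for d in(-43,0,43)])
```

```text
[547.10289472  50.19826707 135.4934874 ] [array([196.03079281, 226.11006757]), array([313.9889136 , 261.84158624]), array([432.46035977, 297.7285999 ])]
```

View pics/side2.png

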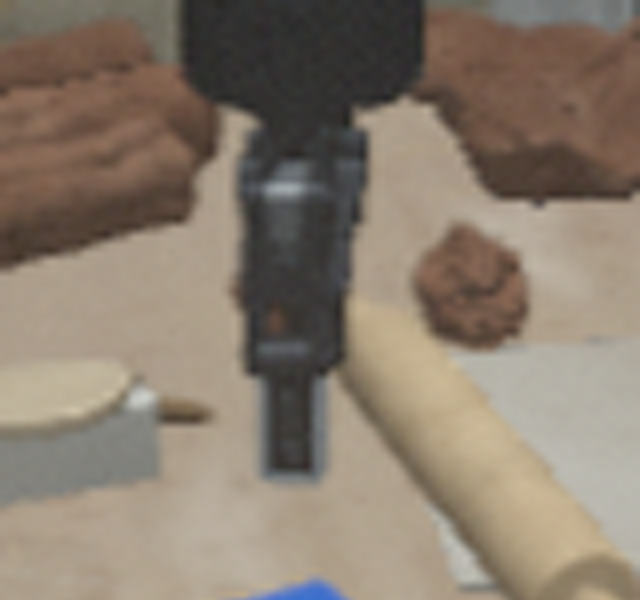

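View pics/top2.png

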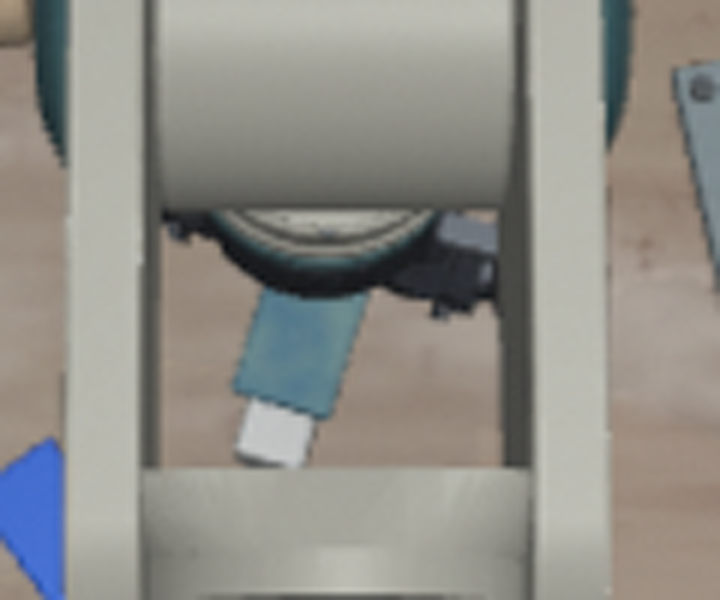

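Run:
```python
from h import *
p=np.array([546,50.3,134.]);o=read_state()["orientation"]
for d in(-57,-43,0,43,57): 
  print(d,[proj("side",p+o[:,0]*d-o[:,2]*b).round(1).tolist() for b in (0,13,36,73)])
print([read_state()["eef_pos"].round(1).tolist() for _ in range(3)])
```

```text
-57 [[273.7, 165.9], [273.7, 161.7], [273.7, 154.1], [273.6, 141.5]]
-43 [[273.3, 168.1], [273.3, 163.8], [273.2, 156.1], [273.2, 143.4]]
0 [[272.0, 175.0], [271.9, 170.6], [271.9, 162.7], [271.8, 149.6]]
43 [[270.5, 182.5], [270.5, 178.0], [270.4, 169.9], [270.3, 156.3]]
57 [[270.0, 185.1], [270.0, 180.5], [269.9, 172.3], [269.8, 158.7]]
[[547.1, 50.2, 135.5], [547.1, 50.2, 135.5], [547.1, 50.2, 135.5]]
```

The visible fingertip sits higher in the picture than I'd expect. The clock allows a quick check with the fingers shut.

Request:
arm_command([
  {"tx": 0,"ty": 0,"tz": 0,"twist": 0,"hand": 0.0},
  {"tx": 0,"ty": 0,"tz": 0,"twist": 0,"hand": 0.0},
  {"tx": 0,"ty": 0,"tz": 0,"twist": 0,"hand": 0.0},
  {"tx": 0,"ty": 0,"tz": 0,"twist": 0,"hand": 0.0},
  {"tx": 0,"ty": 0,"tz": 0,"twist": 0,"hand": 0.0},
  {"tx": 0,"ty": 0,"tz": 0,"twist": 0,"hand": 0.0},
  {"tx": 0,"ty": 0,"tz": 0,"twist": 0,"hand": 0.0},
  {"tx": 0,"ty": 0,"tz": 0,"twist": 0,"hand": 0.0},
])

```text
t: 3.55
eef_pos: [546.5, 50.2, 134.2]
orientation: [[-0.275, -0.961, -0.0], [-0.961, 0.275, -0.0], [0.0, 0.0, -1.0]]
ft_force: [-0.3, 0.1, -0.7]
width: 0.1
```

Run:
```python
from h import *
import cv2
s=optics.read_camera("side");p=read_state()["eef_pos"];o=read_state()["orientation"]
a=cv2.resize(s[95:195,215:348],(798,600),interpolation=cv2.INTER_CUBIC)
print(p,read_state()["joint_pos"],[(proj("side",p+o[:,0]*d-o[:,2]*b)-[215,95])*6 for d,b in((0,0),(10,0),(0,73),(43,73),(-43,73))])
cv2.imwrite("pics/side3.png",a)
```

```text
[546.50341196  50.18104287 134.17215321] [ 1.39417170e+00  8.82773243e+00  8.25903837e+01 -5.78165204e-03
  8.85832607e+01  1.07377049e+02] [array([342.89803568, 479.61124559]), array([340.93131979, 489.7501671 ]), array([342.49391471, 327.33220036]), array([333.38979445, 367.60393701]), array([350.87460888, 290.26051204])]
```

View pics/side3.png

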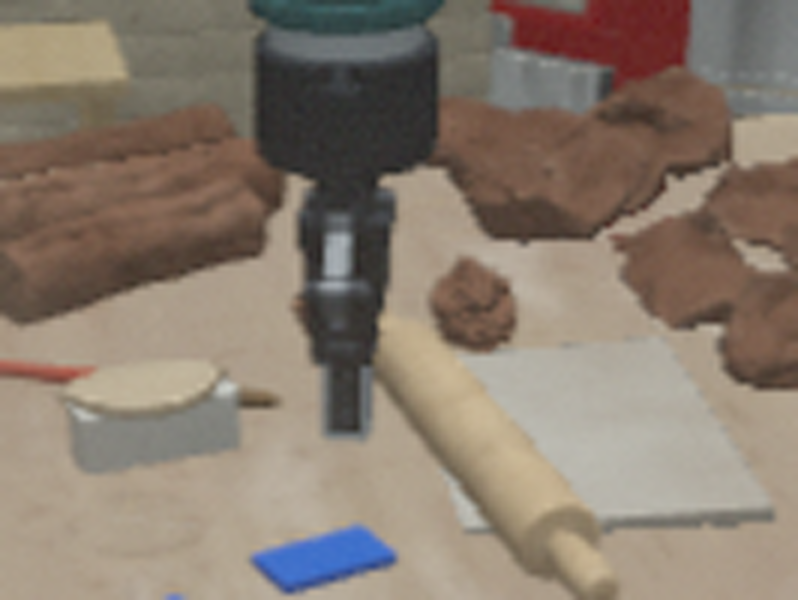

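```bash
python3 - <<'E'
from h import *
p=np.array([546.5,50.2,134.])
for z in (134,160,207,230,260,290,320):
    q=p.copy();q[2]=z;print(z,proj("top",q).round(1),((proj("top",q)-[200,120])*6).round(), proj("side",q).round(1),((proj("side",q)-[215,95])*6).round())
for z in (134,155,160,180): print(z, ray("side",345/6+215,437/6+95,z).round(1))
E
python3 - <<'E'
import sys;sys.path.insert(0,'.')
from h import *
import cv2
t=optics.read_camera("top");cv2.imwrite("pics/top4.png",cv2.resize(t[100:220,190:340],(750,600),interpolation=cv2.INTER_CUBIC))
E
```

```text
134 [252.2 165.2] [313. 271.] [272.1 175. ] [343. 480.]
160 [252.4 162.8] [314. 257.] [272.1 166.2] [343. 427.]
207 [252.7 158.1] [316. 229.] [272.1 149.6] [342. 328.]
230 [252.9 155.7] [317. 214.] [272.1 141.2] [342. 277.]
260 [253.1 152.2] [319. 193.] [272.  129.9] [342. 209.]
290 [253.3 148.5] [320. 171.] [272.  118.2] [342. 139.]
320 [253.6 144.5] [322. 147.] [272.  106.1] [342.  67.]
134 [555.9  93.6 134. ]
155 [547.5  50.3 155. ]
160 [545.5  40.1 160. ]
180 [537.5  -1.1 180. ]
```

View pics/top4.png

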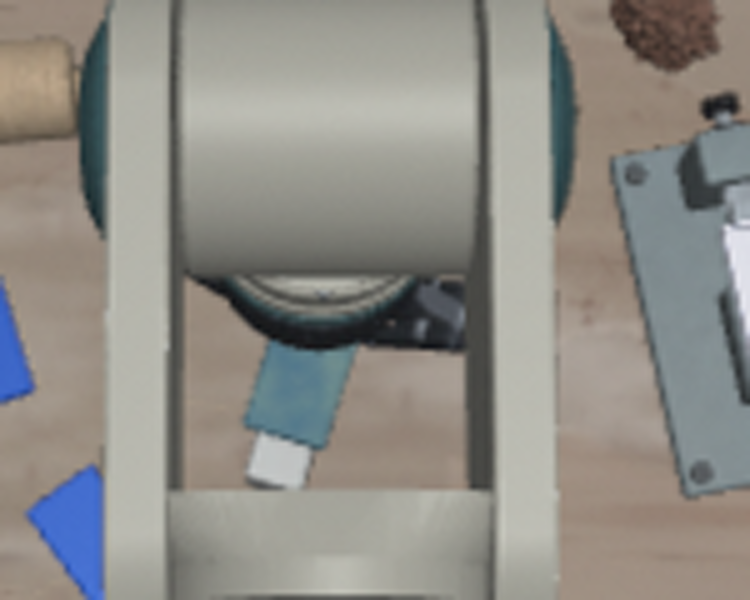

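x and y agree in both views, but the fingertip renders about 22 mm above the reported TCP. I'll open, descend to a TCP height of about 25 mm, which is safe either way, and look again.

Request:
arm_command([
  {"tx": 0,"ty": 0,"tz": 0,"twist": 0,"hand": 0.075},
  {"tx": 0,"ty": 0,"tz": 0,"twist": 0,"hand": 0.075},
  {"tx": 0,"ty": 0,"tz": 0,"twist": 0,"hand": 0.075},
  {"tx": 0,"ty": 0,"tz": 0.012,"twist": 0,"hand": 0.075},
  {"tx": 0,"ty": 0,"tz": 0.012,"twist": 0,"hand": 0.075},
  {"tx": 0,"ty": 0,"tz": 0.012,"twist": 0,"hand": 0.075},
  {"tx": 0,"ty": 0,"tz": 0.012,"twist": 0,"hand": 0.075},
  {"tx": 0,"ty": 0,"tz": 0.012,"twist": 0,"hand": 0.075},
  {"tx": 0,"ty": 0,"tz": 0.012,"twist": 0,"hand": 0.075},
  {"tx": 0,"ty": 0,"tz": 0.012,"twist": 0,"hand": 0.075},
])

```text
t: 4.48
eef_pos: [546.2, 50.2, 48.6]
orientation: [[-0.275, -0.961, -0.001], [-0.961, 0.275, -0.0], [0.0, 0.001, -1.0]]
ft_force: [0.1, -0.0, 0.0]
width: 74.9
```

Request:
arm_command([
  {"tx": 0,"ty": 0,"tz": 0.012,"twist": 0,"hand": 0.075},
  {"tx": 0,"ty": 0,"tz": 0.012,"twist": 0,"hand": 0.075},
  {"tx": 0,"ty": 0,"tz": 0,"twist": 0,"hand": 0.075},
])

```text
t: 4.73
eef_pos: [544.8, 50.1, 22.9]
orientation: [[-0.275, -0.961, -0.005], [-0.961, 0.275, -0.0], [0.002, 0.005, -1.0]]
ft_force: [-0.3, -0.2, 0.1]
width: 74.9
```

Run:
```python
from h import *
import cv2
s=optics.read_camera("side");p=read_state()["eef_pos"];o=read_state()["orientation"]
a=cv2.resize(s[140:240,215:348],(798,600),interpolation=cv2.INTER_CUBIC)
print(p,read_state()["width"],read_state()["ft_force"],[(proj("side",p+o[:,0]*d-o[:,2]*b)-[215,140])*6 for d,b in((0,0),(38,0),(48,0),(38,12))])
cv2.imwrite("pics/side5.png",a)
```

```text
[545.50468892  50.1536755   24.4319286 ] 74.74740553140388 [ 0.42229718  0.19735834 -0.48448829] [array([341.38029963, 418.10022302]), array([334.0831734 , 462.56111187]), array([332.07859711, 474.77485745]), array([334.0438714 , 440.40738231])]
```

View pics/side5.png

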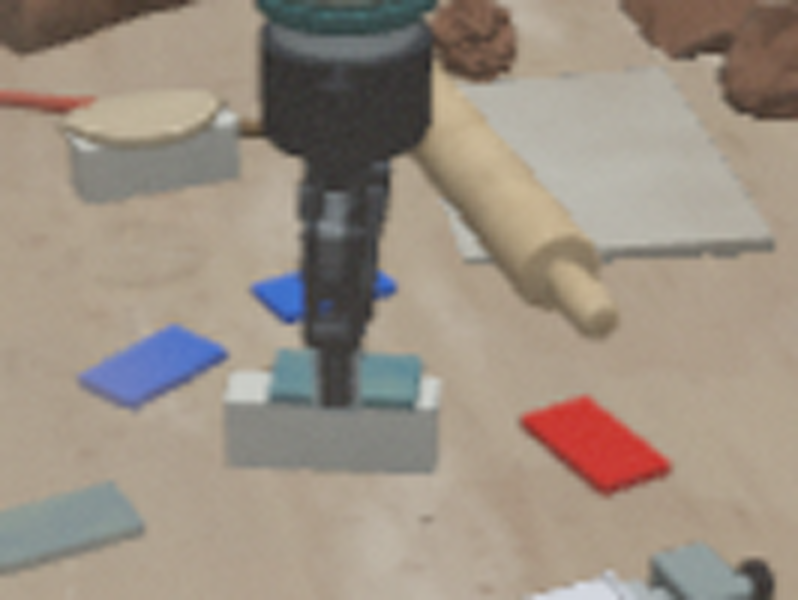

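Run:
```python
from h import *
for z in (25,35,45,50,55,60): print(z, ray("side",336/6+215,405/6+140,z).round(1))
```

```text
25 [545.   61.2  25. ]
35 [542.1  45.4  35. ]
45 [539.1  29.7  45. ]
50 [537.6  21.9  50. ]
55 [536.1  14.   55. ]
60 [534.6   6.1  60. ]
```

If the spec is right, closing here grips the tile mid-pad. If the picture is right, the tips (z about 52) pass clear over it. Either way the test is clean.

Request:
arm_command([
  {"tx": 0,"ty": 0,"tz": 0,"twist": 0,"hand": 0.05},
  {"tx": 0,"ty": 0,"tz": 0,"twist": 0,"hand": 0.038},
  {"tx": 0,"ty": 0,"tz": 0,"twist": 0,"hand": 0.03},
  {"tx": 0,"ty": 0,"tz": 0,"twist": 0,"hand": 0.03},
  {"tx": 0,"ty": 0,"tz": 0,"twist": 0,"hand": 0.03},
  {"tx": 0,"ty": 0,"tz": 0,"twist": 0,"hand": 0.03},
])

```text
t: 5.28
eef_pos: [546.7, 50.2, 26.5]
orientation: [[-0.275, -0.961, 0.001], [-0.961, 0.275, -0.0], [-0.0, -0.001, -1.0]]
ft_force: [0.7, -0.1, 0.9]
width: 30.1
```

Run:
```python
from h import *
import cv2
s=optics.read_camera("side")
a=cv2.resize(s[140:240,215:348],(798,600),interpolation=cv2.INTER_CUBIC)
cv2.imwrite("pics/side6.png",a)
```

```text
(no output)
```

View pics/side6.png

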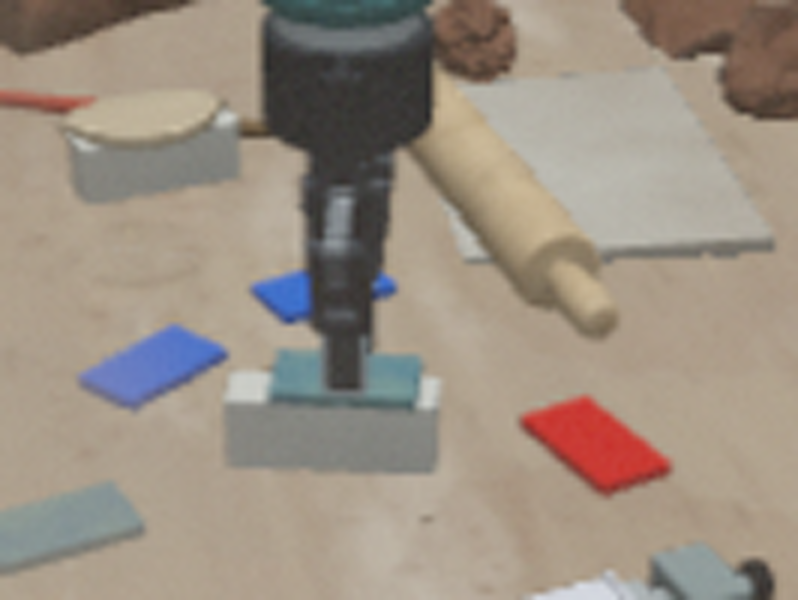

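The width went to 30.1 with the tile undisturbed, so the reported z reads about 22 mm too low and the pictures are right. I'll reopen, go down 25 mm more and grip.

Request:
arm_command([
  {"tx": 0,"ty": 0,"tz": 0,"twist": 0,"hand": 0.075},
  {"tx": 0,"ty": 0,"tz": 0,"twist": 0,"hand": 0.075},
  {"tx": 0,"ty": 0,"tz": 0,"twist": 0,"hand": 0.075},
  {"tx": 0,"ty": 0,"tz": 0.0085,"twist": 0,"hand": 0.075},
  {"tx": 0,"ty": 0,"tz": 0.0085,"twist": 0,"hand": 0.075},
  {"tx": 0,"ty": 0,"tz": 0.008,"twist": 0,"hand": 0.075},
  {"tx": 0,"ty": 0,"tz": 0,"twist": 0,"hand": 0.075},
])

```text
t: 5.92
eef_pos: [544.8, 50.1, -1.7]
orientation: [[-0.275, -0.961, -0.004], [-0.961, 0.275, -0.0], [0.001, 0.004, -1.0]]
ft_force: [-0.4, 0.6, -0.6]
width: 74.8
```

Request:
arm_command([
  {"tx": 0,"ty": 0,"tz": 0,"twist": 0,"hand": 0.055},
  {"tx": 0,"ty": 0,"tz": 0,"twist": 0,"hand": 0.045},
  {"tx": 0,"ty": 0,"tz": 0,"twist": 0,"hand": 0.036},
  {"tx": 0,"ty": 0,"tz": 0,"twist": 0,"hand": 0.03},
  {"tx": 0,"ty": 0,"tz": 0,"twist": 0,"hand": 0.02},
  {"tx": 0,"ty": 0,"tz": 0,"twist": 0,"hand": 0.01},
  {"tx": 0,"ty": 0,"tz": 0,"twist": 0,"hand": 0.01},
])

```text
t: 6.5
eef_pos: [547.0, 50.2, 1.9]
orientation: [[-0.275, -0.961, 0.001], [-0.961, 0.275, -0.0], [-0.0, -0.001, -1.0]]
ft_force: [-0.1, 0.5, 4.7]
width: 38.6
```

Width is 38.6, so it has the tile. Lift and look.

Request:
arm_command([
  {"tx": 0,"ty": 0,"tz": -0.004,"twist": 0,"hand": 0.01},
  {"tx": 0,"ty": 0,"tz": -0.006,"twist": 0,"hand": 0.01},
  {"tx": 0,"ty": 0,"tz": -0.01,"twist": 0,"hand": 0.01},
  {"tx": 0,"ty": 0,"tz": -0.012,"twist": 0,"hand": 0.01},
  {"tx": 0,"ty": 0,"tz": -0.012,"twist": 0,"hand": 0.01},
  {"tx": 0,"ty": 0,"tz": -0.012,"twist": 0,"hand": 0.01},
  {"tx": 0,"ty": 0,"tz": -0.012,"twist": 0,"hand": 0.01},
  {"tx": 0,"ty": 0,"tz": -0.012,"twist": 0,"hand": 0.01},
  {"tx": 0,"ty": 0,"tz": 0,"twist": 0,"hand": 0.01},
  {"tx": 0,"ty": 0,"tz": 0,"twist": 0,"hand": 0.01},
])

```text
t: 7.33
eef_pos: [547.0, 50.2, 82.1]
orientation: [[-0.275, -0.961, 0.002], [-0.961, 0.275, -0.0], [-0.001, -0.002, -1.0]]
ft_force: [0.1, -0.7, -1.4]
width: 38.8
```

Run:
```python
from h import *
import cv2
s=optics.read_camera("side");t=optics.read_camera("top");print(read_state()["eef_pos"],read_state()["width"])
a=cv2.resize(s[110:210,215:348],(798,600),interpolation=cv2.INTER_CUBIC)
cv2.imwrite("pics/side7.png",a)
cv2.imwrite("pics/top7.png",cv2.resize(t[100:220,190:340],(750,600),interpolation=cv2.INTER_CUBIC))
```

```text
[546.0608915   50.14762195  80.45616025] 38.78704859898289
```

View pics/side7.png

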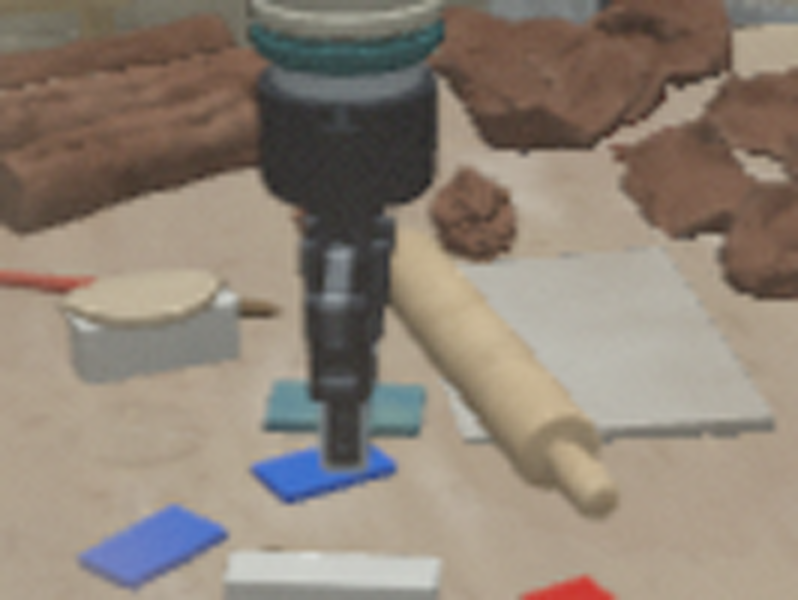

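View pics/top7.png

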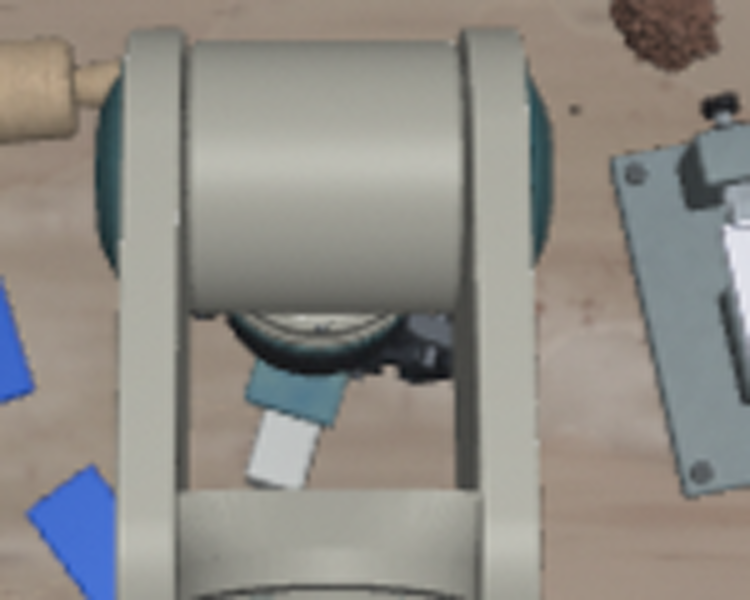

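Run:
```python
from h import *
quad("side",[(280,381),(426,386),(421,427),(266,424)],128,6,(215,110))
# bottom-left edge line of tile in top view: near end
for z in (126,128,130): print(ray("top",(245)/5+190,401/5+100,z).round(1),ray("top",331/5+190,427/5+100,z).round(1))
```

```text
side ctr [547.7  50.3] edges [66.7, 40.3, 68.0, 42.8] ang [-16.0, -106.0, 166.2, 72.3]
[515.   77.6 126. ] [504.7  40.8 126. ]
[514.7  77.6 128. ] [504.4  40.9 128. ]
[514.4  77.5 130. ] [504.1  40.9 130. ]
```

Request:
arm_command([
  {"tx": 0.0083,"ty": -0.0032,"tz": 0,"twist": 0,"hand": 0.01},
  {"tx": 0.0166,"ty": -0.0065,"tz": 0,"twist": 0,"hand": 0.01},
  {"tx": 0.0209,"ty": -0.0081,"tz": 0,"twist": 0,"hand": 0.01},
  {"tx": 0.0209,"ty": -0.0081,"tz": 0,"twist": 0,"hand": 0.01},
  {"tx": 0.0209,"ty": -0.0081,"tz": 0,"twist": 0,"hand": 0.01},
  {"tx": 0.0209,"ty": -0.0081,"tz": 0,"twist": 0,"hand": 0.01},
  {"tx": 0.0209,"ty": -0.0081,"tz": 0,"twist": 0,"hand": 0.01},
  {"tx": 0.0209,"ty": -0.0081,"tz": 0,"twist": 0,"hand": 0.01},
  {"tx": 0.0209,"ty": -0.0081,"tz": 0,"twist": 0,"hand": 0.01},
  {"tx": 0.0166,"ty": -0.0065,"tz": 0,"twist": 0,"hand": 0.01},
  {"tx": 0.0111,"ty": -0.0046,"tz": 0,"twist": 0,"hand": 0.01},
  {"tx": 0,"ty": 0,"tz": 0,"twist": 0,"hand": 0.01},
])

```text
t: 8.43
eef_pos: [565.8, -164.8, 80.4]
orientation: [[-0.278, -0.961, -0.001], [-0.961, 0.278, -0.0], [0.001, 0.001, -1.0]]
ft_force: [0.1, -0.7, -0.6]
width: 38.7
```

Request:
arm_command([
  {"tx": 0,"ty": 0,"tz": 0,"twist": -5,"hand": 0.01},
  {"tx": 0,"ty": 0,"tz": 0,"twist": -5,"hand": 0.01},
  {"tx": 0,"ty": 0,"tz": 0,"twist": -5,"hand": 0.01},
  {"tx": 0,"ty": 0,"tz": 0,"twist": -5,"hand": 0.01},
  {"tx": 0,"ty": 0,"tz": 0,"twist": -5,"hand": 0.01},
  {"tx": 0,"ty": 0,"tz": 0,"twist": -3.1,"hand": 0.01},
  {"tx": 0,"ty": 0,"tz": 0,"twist": 0,"hand": 0.01},
  {"tx": 0,"ty": 0,"tz": 0,"twist": 0,"hand": 0.01},
])

```text
t: 9.1
eef_pos: [566.1, -161.6, 80.9]
orientation: [[0.209, -0.978, -0.001], [-0.978, -0.209, 0.0], [-0.0, 0.0, -1.0]]
ft_force: [-0.5, 0.5, 0.6]
width: 38.8
```

Run:
```python
from h import *
import cv2
s=optics.read_camera("side");t=optics.read_camera("top");print(read_state()["eef_pos"],read_state()["width"])
a=cv2.resize(s[180:290,235:375],(763,600),interpolation=cv2.INTER_CUBIC)
cv2.imwrite("pics/side8.png",a)
cv2.imwrite("pics/top8.png",cv2.resize(t[100:220,280:430],(750,600),interpolation=cv2.INTER_CUBIC))
```

```text
[ 566.16009594 -161.89648107   81.03509383] 38.83447489280301
```

View pics/side8.png

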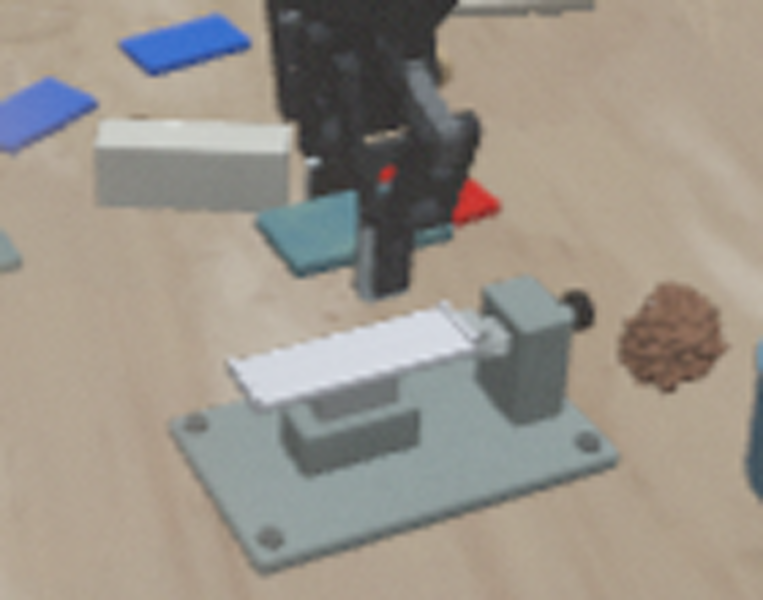

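View pics/top8.png

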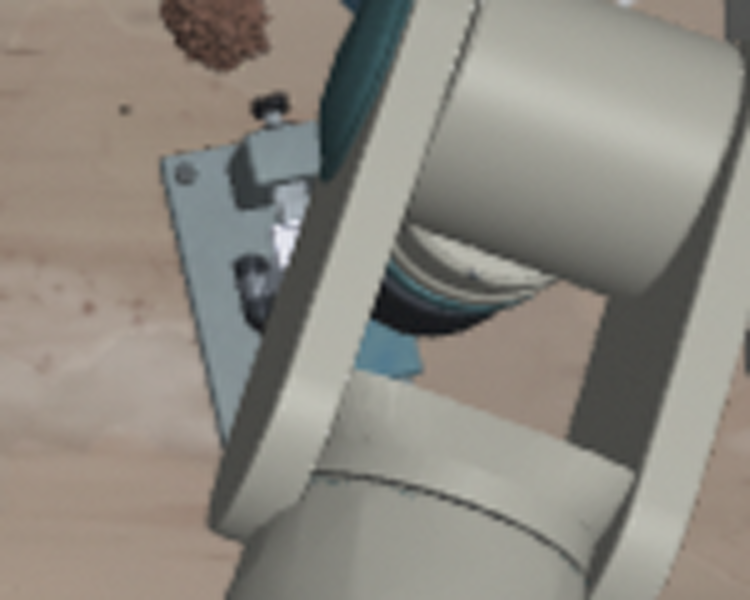

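Run:
```python
from h import *
s=5.45;o=(235,180)
q=lambda u,v,z: ray("side",(u+.5)/s-.5+o[0],(v+.5)/s-.5+o[1],z)
a=q(257,219,128);b=q(298,266,128);c=q(452,232,128);d=q(357,193,128)
print(a.round(1),b.round(1),c.round(1),d.round(1),"width",np.linalg.norm(a-b),"len",np.linalg.norm(c-b),np.degrees(np.arctan2(*(c-b)[1::-1])))
u=np.array([np.cos(np.radians(12)),np.sin(np.radians(12))])
print("ctr",(a+b)[:2]/2+35*u)
# expected pixels of tile at true pan centre, height 128 top
P=np.array([566.3,-162.4]);n=np.array([-u[1],u[0]])
for e,f in((-35,20),(-35,-20),(35,-20),(35,20)):
    print(((proj("side",[*(P+e*u+f*n),128])-o)*s).round())
for e,f in((-51,15),(-51,-15),(51,-15),(51,15)):
    print("pan",((proj("side",[*(P+e*u+f*n),60])-o)*s).round(),((proj("top",[*(P+e*u+f*n),60])-[225,105])*5.3).round())
```

```text
[ 527.9 -154.5  128. ] [ 536.4 -188.9  128. ] [ 600.9 -177.8  128. ] [ 571.7 -143.8  128. ] width 35.34783275649855 len 65.46868647764568 9.738634393501199
ctr [ 566.37565576 -164.42472253]
[252. 211.]
[296. 264.]
[457. 224.]
[408. 174.]
pan [220. 363.] [628. 439.]
pan [250. 406.] [696. 426.]
pan [474. 345.] [644. 198.]
pan [439. 305.] [577. 210.]
```

The tile is within about 1–2 mm of the pan centre in the same camera, and parallel to it. I'll go down to just above the pan.

Request:
arm_command([
  {"tx": 0,"ty": 0,"tz": 0.006,"twist": 0,"hand": 0.01},
  {"tx": 0,"ty": 0,"tz": 0.01,"twist": 0,"hand": 0.01},
  {"tx": 0,"ty": 0,"tz": 0.01,"twist": 0,"hand": 0.01},
  {"tx": 0,"ty": 0,"tz": 0.01,"twist": 0,"hand": 0.01},
  {"tx": 0,"ty": 0,"tz": 0.01,"twist": 0,"hand": 0.01},
  {"tx": 0,"ty": 0,"tz": 0.006,"twist": 0,"hand": 0.01},
  {"tx": 0,"ty": 0,"tz": 0.002,"twist": 0,"hand": 0.01},
  {"tx": 0,"ty": 0,"tz": 0,"twist": 0,"hand": 0.01},
])

```text
t: 9.87
eef_pos: [565.8, -162.3, 26.3]
orientation: [[0.21, -0.978, -0.001], [-0.978, -0.21, 0.0], [-0.001, 0.001, -1.0]]
ft_force: [0.1, -0.2, -0.0]
width: 38.8
```

Run:
```python
from h import *
import cv2
s=optics.read_camera("side");print(read_state()["eef_pos"],read_state()["width"])
cv2.imwrite("pics/side9.png",cv2.resize(s[200:290,250:365],(766,600),interpolation=cv2.INTER_CUBIC))
```

```text
[ 566.26515327 -162.39097999   27.09299866] 38.43404315158776
```

View pics/side9.png

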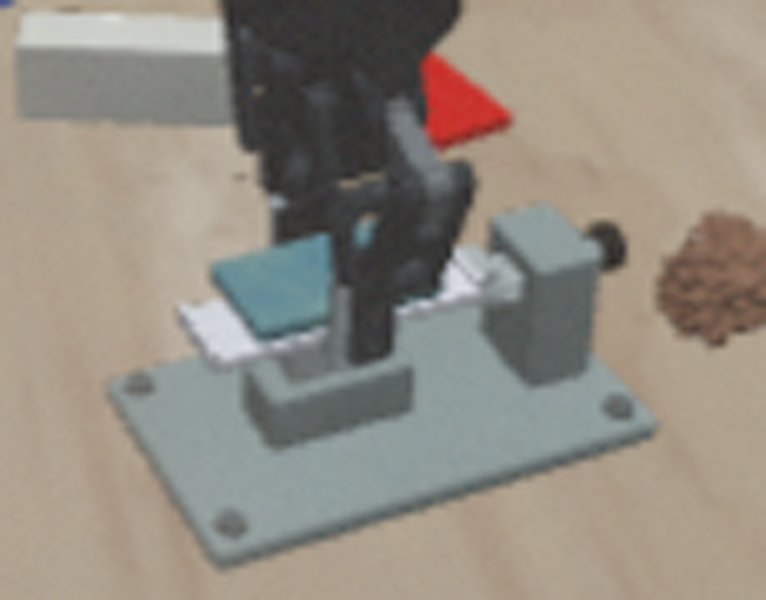

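The tile is level, about 6 mm above the pan, with the fingers straddling it. Now lower gently and press.

Request:
arm_command([
  {"tx": 0,"ty": 0,"tz": 0.002,"twist": 0,"hand": 0.01},
  {"tx": 0,"ty": 0,"tz": 0.002,"twist": 0,"hand": 0.01},
  {"tx": 0,"ty": 0,"tz": 0.001,"twist": 0,"hand": 0.01},
  {"tx": 0,"ty": 0,"tz": 0.001,"twist": 0,"hand": 0.01},
  {"tx": 0,"ty": 0,"tz": 0.001,"twist": 0,"hand": 0.01},
  {"tx": 0,"ty": 0,"tz": 0.001,"twist": 0,"hand": 0.01},
  {"tx": 0,"ty": 0,"tz": 0,"twist": 0,"hand": 0.01},
  {"tx": 0,"ty": 0,"tz": 0,"twist": 0,"hand": 0.01},
])

```text
t: 10.58
eef_pos: [566.4, -162.4, 19.4]
orientation: [[0.21, -0.978, 0.0], [-0.978, -0.21, -0.0], [0.0, -0.0, -1.0]]
ft_force: [-1.0, 0.2, 2.6]
width: 38.6
```

Request:
arm_command([
  {"tx": 0,"ty": 0,"tz": 0.002,"twist": 0,"hand": 0.01},
  {"tx": 0,"ty": 0,"tz": 0.002,"twist": 0,"hand": 0.01},
  {"tx": 0,"ty": 0,"tz": 0.002,"twist": 0,"hand": 0.01},
  {"tx": 0,"ty": 0,"tz": 0.002,"twist": 0,"hand": 0.01},
  {"tx": 0,"ty": 0,"tz": 0.002,"twist": 0,"hand": 0.01},
  {"tx": 0,"ty": 0,"tz": 0,"twist": 0,"hand": 0.01},
  {"tx": 0,"ty": 0,"tz": 0,"twist": 0,"hand": 0.01},
])

```text
t: 11.17
eef_pos: [566.5, -162.5, 9.5]
orientation: [[0.21, -0.978, 0.001], [-0.978, -0.21, -0.0], [0.001, -0.001, -1.0]]
ft_force: [-0.4, -0.5, 4.1]
width: 38.7
```

Run:
```python
from h import *
import cv2
s=optics.read_camera("side");print(read_state()["eef_pos"],read_state()["width"],read_state()["ft_force"],read_state()["moment"])
cv2.imwrite("pics/side10.png",cv2.resize(s[200:290,250:365],(766,600),interpolation=cv2.INTER_CUBIC))
```

```text
[ 566.55131466 -162.47703814    9.52596303] 38.58534803932458 [-0.74730344 -0.33765948  4.06828816] [ 0.02867351  0.10761931 -0.00137822]
```

View pics/side10.png

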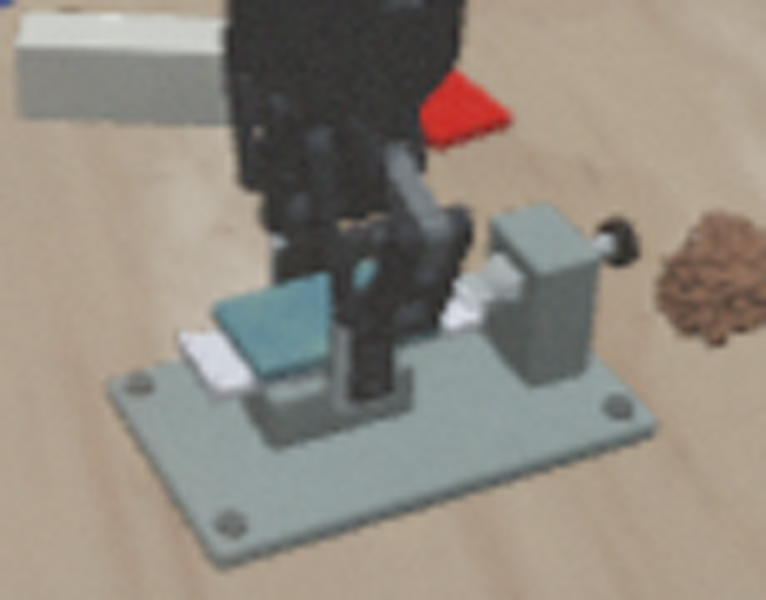

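The pan is about 12 mm down, the bolt is being pushed back (knob out at (625,240)) and the force is normal. Keep pressing.

Request:
arm_command([
  {"tx": 0,"ty": 0,"tz": 0.0015,"twist": 0,"hand": 0.01},
  {"tx": 0,"ty": 0,"tz": 0.0015,"twist": 0,"hand": 0.01},
  {"tx": 0,"ty": 0,"tz": 0.0015,"twist": 0,"hand": 0.01},
  {"tx": 0,"ty": 0,"tz": 0.0015,"twist": 0,"hand": 0.01},
  {"tx": 0,"ty": 0,"tz": 0.001,"twist": 0,"hand": 0.01},
  {"tx": 0,"ty": 0,"tz": 0.001,"twist": 0,"hand": 0.01},
  {"tx": 0,"ty": 0,"tz": 0,"twist": 0,"hand": 0.01},
  {"tx": 0,"ty": 0,"tz": 0,"twist": 0,"hand": 0.01},
  {"tx": 0,"ty": 0,"tz": 0,"twist": 0,"hand": 0.01},
])

```text
t: 11.97
eef_pos: [566.6, -162.5, 1.8]
orientation: [[0.21, -0.978, 0.001], [-0.978, -0.21, -0.0], [0.001, -0.001, -1.0]]
ft_force: [-1.3, 0.1, 6.3]
width: 38.7
```

Run:
```python
from h import *
import cv2
s=optics.read_camera("side");print(read_state()["eef_pos"],read_state()["width"],read_state()["ft_force"],read_state()["moment"])
cv2.imwrite("pics/side11.png",cv2.resize(s[200:290,250:365],(766,600),interpolation=cv2.INTER_CUBIC))
```

```text
[ 566.57316122 -162.49501275    1.84235188] 38.195888528803415 [-1.87865896  0.29126748  6.54671372] [0.2029111  0.30074768 0.01100558]
```

View pics/side11.png

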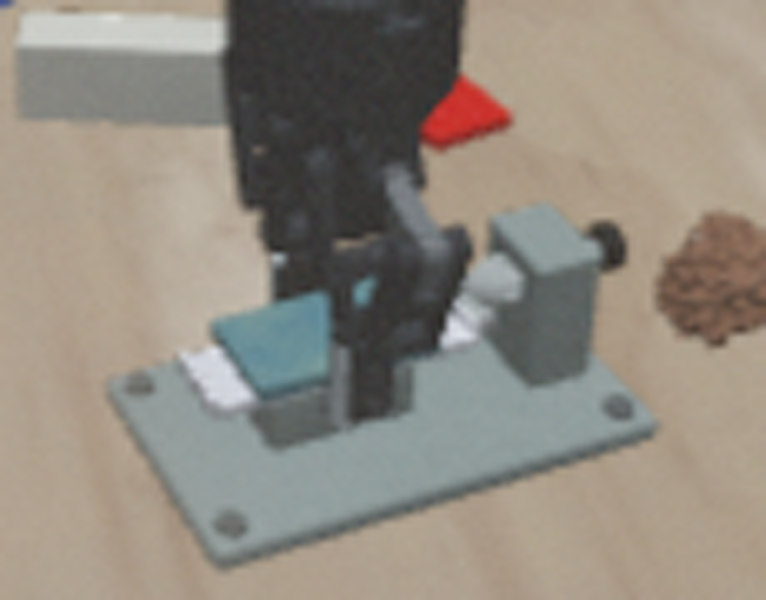

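The knob has snapped back to (610,243), so the bolt is over the lug. I'll ease up 2.5 mm so the pan rests against the catch, then release.

Request:
arm_command([
  {"tx": 0,"ty": 0,"tz": -0.001,"twist": 0,"hand": 0.01},
  {"tx": 0,"ty": 0,"tz": -0.001,"twist": 0,"hand": 0.01},
  {"tx": 0,"ty": 0,"tz": -0.0005,"twist": 0,"hand": 0.01},
  {"tx": 0,"ty": 0,"tz": 0,"twist": 0,"hand": 0.01},
  {"tx": 0,"ty": 0,"tz": 0,"twist": 0,"hand": 0.036},
  {"tx": 0,"ty": 0,"tz": 0,"twist": 0,"hand": 0.04},
  {"tx": 0,"ty": 0,"tz": 0,"twist": 0,"hand": 0.045},
  {"tx": 0,"ty": 0,"tz": 0,"twist": 0,"hand": 0.055},
  {"tx": 0,"ty": 0,"tz": 0,"twist": 0,"hand": 0.07},
  {"tx": 0,"ty": 0,"tz": 0,"twist": 0,"hand": 0.075},
  {"tx": 0,"ty": 0,"tz": 0,"twist": 0,"hand": 0.075},
  {"tx": 0,"ty": 0,"tz": 0,"twist": 0,"hand": 0.075},
])

```text
t: 13.02
eef_pos: [566.2, -162.4, 3.6]
orientation: [[0.21, -0.978, -0.0], [-0.978, -0.21, -0.0], [-0.0, 0.0, -1.0]]
ft_force: [-0.6, 0.9, -0.0]
width: 75.1
```

Run:
```python
from h import *
import cv2
s=optics.read_camera("side");print(read_state()["eef_pos"],read_state()["width"],read_state()["ft_force"],read_state()["moment"])
cv2.imwrite("pics/side12.png",cv2.resize(s[200:290,250:365],(766,600),interpolation=cv2.INTER_CUBIC))
```

```text
[ 566.21864854 -162.35888791    3.6059302 ] 74.99124378315521 [ 0.39430811 -0.93371666  0.14710812] [-0.0384241   0.02452216 -0.01352284]
```

View pics/side12.png

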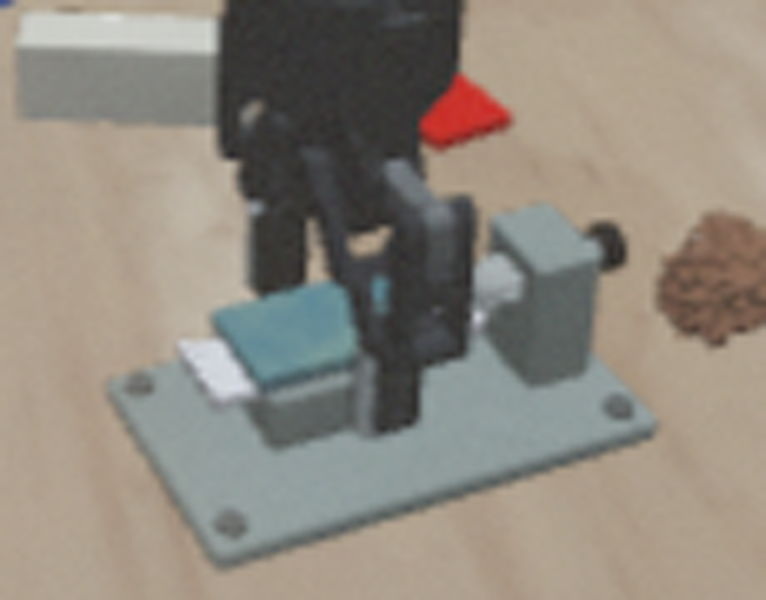

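The jaws are open with zero force, and the pan stays down with the tile on it. I'll raise the arm straight up, then move it aside for a clear view.

Request:
arm_command([
  {"tx": 0,"ty": 0,"tz": -0.005,"twist": 0,"hand": 0.075},
  {"tx": 0,"ty": 0,"tz": -0.012,"twist": 0,"hand": 0.075},
  {"tx": 0,"ty": 0,"tz": -0.02,"twist": 0,"hand": 0.075},
  {"tx": 0,"ty": 0,"tz": -0.02,"twist": 0,"hand": 0.075},
  {"tx": 0,"ty": 0,"tz": -0.02,"twist": 0,"hand": 0.075},
  {"tx": 0,"ty": 0,"tz": -0.02,"twist": 0,"hand": 0.075},
  {"tx": 0,"ty": 0,"tz": -0.02,"twist": 0,"hand": 0.075},
  {"tx": 0,"ty": 0,"tz": -0.02,"twist": 0,"hand": 0.075},
  {"tx": 0,"ty": 0,"tz": -0.02,"twist": 0,"hand": 0.075},
  {"tx": 0,"ty": 0,"tz": -0.02,"twist": 0,"hand": 0.075},
  {"tx": 0,"ty": 0,"tz": -0.01,"twist": 0,"hand": 0.075},
])

```text
t: 13.98
eef_pos: [567.1, -162.7, 195.1]
orientation: [[0.21, -0.978, 0.005], [-0.978, -0.21, -0.002], [0.003, -0.005, -1.0]]
ft_force: [-0.5, 0.1, 0.0]
width: 75.1
```

Request:
arm_command([
  {"tx": 0.01,"ty": 0.01,"tz": 0,"twist": 0,"hand": 0.075},
  {"tx": 0.02,"ty": 0.015,"tz": 0,"twist": 0,"hand": 0.075},
  {"tx": 0.02,"ty": 0.015,"tz": 0,"twist": 0,"hand": 0.075},
  {"tx": 0.02,"ty": 0.015,"tz": 0,"twist": 0,"hand": 0.075},
  {"tx": 0.02,"ty": 0.015,"tz": 0,"twist": 0,"hand": 0.075},
  {"tx": 0.02,"ty": 0.015,"tz": 0,"twist": 0,"hand": 0.075},
  {"tx": 0.02,"ty": 0.015,"tz": 0,"twist": 0,"hand": 0.075},
  {"tx": 0.02,"ty": 0.015,"tz": 0,"twist": 0,"hand": 0.075},
  {"tx": 0.02,"ty": 0.01,"tz": 0,"twist": 0,"hand": 0.075},
  {"tx": 0.01,"ty": 0,"tz": 0,"twist": 0,"hand": 0.075},
  {"tx": 0,"ty": 0,"tz": 0,"twist": 0,"hand": 0.075},
  {"tx": 0,"ty": 0,"tz": 0,"twist": 0,"hand": 0.075},
])

```text
t: 14.98
eef_pos: [480.9, -364.8, 189.6]
orientation: [[0.209, -0.978, -0.001], [-0.978, -0.209, 0.001], [-0.002, 0.001, -1.0]]
ft_force: [0.1, 1.0, 0.1]
width: 74.6
```

Run:
```python
from h import *
import cv2
s=optics.read_camera("side");t=optics.read_camera("top");print(read_state()["eef_pos"],read_state()["t"])
cv2.imwrite("pics/sideF.png",cv2.resize(s[160:290,200:370],(785,600),interpolation=cv2.INTER_CUBIC))
cv2.imwrite("pics/topF.png",cv2.resize(t[105:215,225:375],None,fx=5.3,fy=5.3,interpolation=cv2.INTER_CUBIC))
```

```text
[ 481.61070236 -363.88956733  190.2152266 ] 15.0833
```

View pics/sideF.png

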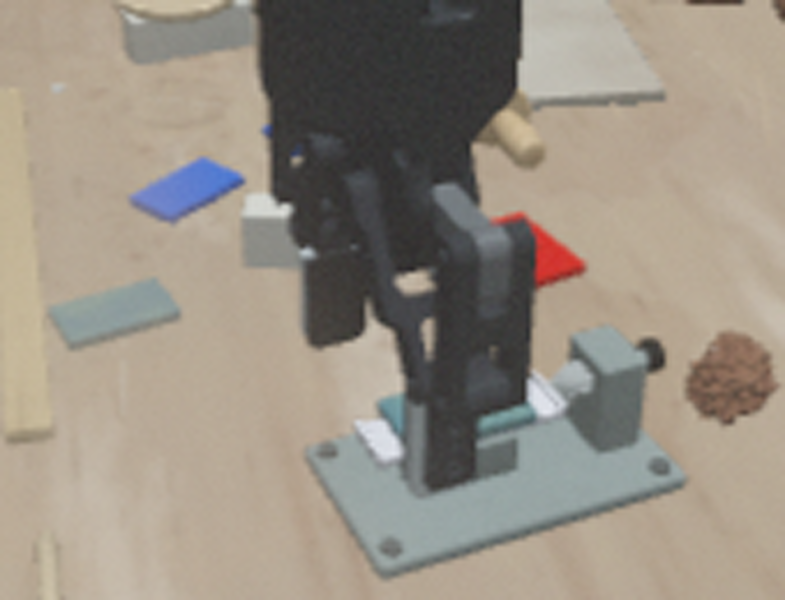

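View pics/topF.png

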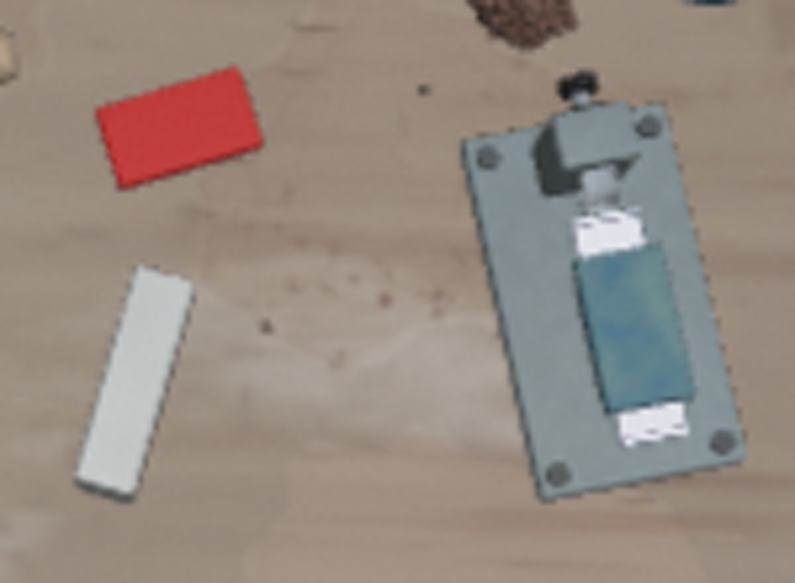

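The top view shows the tile centred and parallel on the pan at (635,328), with near-equal white ends. The pan is still down under the bolt, the spare tile is where it was, and the arm is clear.

Run:
```python
from h import *
from bench import ticket
T=(5.3,(225,105))
quad("top",[(575,262),(657,246),(693,400),(609,413)],52,*T)
quad("top",[(575,215),(640,208),(689,435),(625,446)],45,*T)
print(ticket.hand_in())
```

```text
top ctr [ 563.2 -162.1] edges [36.7, 69.4, 36.9, 67.9] ang [-77.5, -167.6, 100.1, 12.2]
top ctr [ 566.7 -163.1] edges [28.9, 102.7, 28.4, 104.5] ang [-82.5, -168.6, 101.1, 11.7]
the job is handed in; nothing more can be done
None
```

I took the teal tile off its kiln prop, laid it lengthwise on the lift's pan, and pressed both down until the catch snapped over. Then I let go, moved the arm clear and handed in at about 15 s of the 38 s allowed.

**Last checks:**
- **Catch:** the pan stays down by itself with the bolt over its lug. The knob moved out while pressing and sprang back when it caught.
- **Tile position:** it lies flat and parallel to the pan. Its centre is about 1 mm off the pan's centre sideways and 3 mm along its length, though the camera calibration is only good to about 2 mm.
- **Forces:** the wrist readings I saw while pressing peaked at about 6.5 N, and were about zero after release.
- **Other items:** the spare tile was not touched. The red and blue look-alikes visible in the last pictures look undisturbed.

**What disagreed:**
- **Height reading:** the reported tool height was about 22 mm lower than the cameras showed. The first time I closed the jaws they passed over the tile without visibly disturbing it. I trusted the pictures, went 25 mm lower and gripped it.
- **Tile width:** the jaws read about 38.7 mm on the tile, which is given as 40 mm wide.

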